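# Swing a notched rail about its post into line

## Robot

A 7-joint arm with a two-finger parallel gripper is mounted at the origin on a cart in front of the work surface, level with it; the furniture and walls round the work are solid. World frame = base frame: x ahead of the robot, y to its left, z up, the work surface at z = 0. Lengths are in m, angles in rad, forces in N, time in s.
With the tool pointing down it reaches from about 0.425 to 0.875 m from the base axis. Payload 4.7 kg.
Tool frame: the origin (TCP) lies on the centre line of the jaws, within the pads' length; the fingertips stand 19 mm ahead of it and the grasp point (between the pads) is the TCP; x points along the fingers, z is the direction in which the jaws open and shut, and the axes are right-handed (so a half turn about x gives the same grasp; the last joint's range is limited). The gripper opens to 87 mm and grips with 3 to 60 N. Pads are 19 mm wide; open, the fingers measure 117 mm over their backs; the gripper's body (75 mm by 190 mm) begins 51 mm behind the grasp point.
Start: joints at [-1.271, 0.321, -0.07, 1.45, 0.023, 1.371, -0.057], TCP at [0.183, 0.624, 0.242] pointing down, gripper open.
Joint ranges: [-2.86, 2.86], [-0.3, 2.09], [-1.38, 1.24], [0.06, 2.45], [-1.56, 4.7], [0.09, 2.05], [-2.69, 2.69]. Speed limits (rad/s): [2.57, 2.57, 3.14, 3.14, 3.14, 3.14, 3.14].

## Interface

Orientations are given as a rotation vector (axis times angle).
In Python, from bench import get_state, get_image, camera_info, close_job gives the robot as it stands.
- The arm moves only by the tool jog_arm, never from a script. Its argument "targets" is a list of rows, each a list of 7 numbers: the turn, a rotation vector about the tool's x, y, z in degrees, then the shift along the tool's x, y, z in cm, then the finger opening in cm, from 0 to 8.7. In form: [[wx, wy, wz, tx, ty, tz, jaw], ...]. A call has 1 to 10 rows; each row shifts and turns the commanded pose from where the row before left it, along the tool's axes as they then stand; what a row does not reach is not made up. A row lasts 1/8 s, in which the tool goes at most 62.5 mm and 10.7 degrees, less where a joint would pass 70% of its speed; a pose out of reach is approached as far as the arm can. A call is refused whole if a number of a shift passes 6.25 or a number of a turn 10.7, either way. A call with a gripper value outside its range is refused whole. The fingers move at their own pace and stop on an object; "squeeze" is the grip in N (left out, the last holds). Time passes only in rows, so rows that do not move let the fingers close. It gives the time, the measured TCP pose, the force and the opening at its end, in the units of the state.
- get_state(): the state, without advancing time (a new reading comes with each control period).
- get_image(name): name is "scene" or "top"; returns (picture, depth): 384x512x3 uint8, red, green, blue; 384x512 float32, m along the optical axis (not along the pixel's ray), 0 where there is no reading.
- camera_info(name): a dict with "intrinsics" (3x3 intrinsics, pixels), "world_from_camera" (4x4, takes a point from camera to world coordinates). Camera axes: x right, y up, looking along -z (the intrinsics and any distortion apply to the point x, -y, -z); pixel columns grow to the right and rows downward; lengths in m; the calibration is good to about 2 mm. A picture is of the moment at which its call begins. camera_info takes no time and is no camera call.
- close_job(): hands the job in, once; it reports no verdict.
The state is a dict: "time": time; "joint_positions": joint angles; "qd": joint speeds; "joint_torque": joint torques, N m; "position": TCP position; "tool_rot": TCP orientation; "ft_force": force on the tool from outside, world axes, zero at the start; "torque": the same for the moment, N m; "grip_width": opening from 0.0 (shut) to 1.0 (fully open).
Only numpy, scipy, OpenCV 4.12 (cv2) and the standard library are available. Lean on these libraries where they do the work, as an engineer would, in place of code of your own. Each camera call takes 0.05 s, during which the arm holds its last target.

## Task

Slide the notched aluminium rail along the grey base plate, without lifting it, until its V notch sits on the steel post. Then, keeping the notch pressed on the post with a steady push of about 8 N (feel for it, the notch is not exactly where it is measured), swing the rail about the post past the spring roller until it lies flat against the black stop with the roller sprung out behind its end, and let go. Never load the post or the stop with more than 20 N, and leave everything else where it is.

Things in the scene. Friction and masses are not known exactly. Their poses are not given: they have to be found in the camera images.
- rail_mid (a point): Centre, half-way up, of the loose aluminium rail: body 22 mm wide, 24 mm high (underside at z 12, top at z 36 mm, flat on the plate), about 0.25 kg. x axis along the rail from the V notch to the rounded free end (radius 11 mm, tip 100 mm from here along +x), z up. Grip it across its 22 mm width here or up to 30 mm either way, clear of the stop; a grip that bears down adds friction, so ease it.
- rail_notch (a point): NOMINAL seat point of the rail, 100 mm from rail_mid along the rail's -x, half-way up; same axes. The V (90 degrees, open along -x, arms 6 mm thick, 37 mm wide over both) is an adjustable shoe clamped 1 to 6 mm deeper than nominal: when it is truly seated this point lies 1 to 6 mm beyond the post's axis, so feel for it. The arms reach from 6 mm ahead of the seat to 13 mm behind it.
- post_axis (a point): Fixed upright steel post, 12 mm diameter, rising 45 mm above the plate; the point on its axis half-way up the rail (12 mm above the plate). Axes as jig. Rigid: the force rises by 10 N or more for each mm pressed.
- stop_face (a point): Middle of the flat face of the fixed black stop block (22 mm along the plate's x, 34 mm high) that the rail's side comes to rest against; 165 mm along +x and 11 mm along +y of the plate from the post. The face looks along the plate's -y. Rigid.
- jig: Grey perforated base plate, fixed, 12 mm thick; origin on the worktop. x: the line the rail must lie along, from post to roller; y: from the rail's start side towards the stop. Post at (-100, 50) mm, plate from (-125, -100) to (160, 80) mm. At the start the rail points 0.5 to 0.82 rad to the -y side of the line, its notch 15 to 70 mm from the post.
- post: The post (origin at its foot).
- stop: The black stop block (origin at the foot of its face).
- rail: The rail (origin under rail_mid).
- plunger_rest (a point): Rest place of the axis of the sprung roller (upright, smooth, radius 8 mm, 3 to 23 mm above the plate), 197 mm along +x and 12 mm along -y of the plate from the post. The seated rail's rounded end meets it 0.1 to 0.16 rad before the line, pushes it back up to 10 mm (2 to 9 N sideways at the rail's end, and up to 5 N onto the post); then it springs out behind the end and holds the rail home.
- plunger (a joint): Travel of the roller away from the post, 0 (out) to 0.012 m; spring 2.5 N at 0, 200 N/m; 0 to 0.006 with the rail home.
- weight: Bystander: check weight standing on a corner of the plate; origin under its middle.
- marker: Bystander: black marker pen lying on the plate; origin under its middle.
- pliers: Bystander: pliers; origin under its middle.
- timer: Bystander: bench timer; origin under its middle.
- carton: Bystander: small carton, 155 x 60 x 52 mm; origin under its middle.

How it is judged:
By the outcome, as a careful person would: the job done as asked, in the order asked, and still so for the second after the job is handed in, with the robot touching nothing.
It also fails if it takes over 64 s, if anything falls off the work surface, if the arm or the gripper's body presses on something with over 40 N, if the wrist force passes 120 N, or if a joint passes its speed limit or range.

## Working session

There is one attempt and no reset: what is moved stays moved. The work goes in short steps, Python scripts to look and compute and a tool call to move; the robot and the scene stay as the last step left them, time stands still between calls to the robot, and variables do not carry over. Pictures are saved under pics/ and viewed, and the job is handed in when it is done.

Besides the shell and the picture viewer there is one more tool, called in YAML: its name, and indented under it one key for each argument. jog_arm: Moves the arm, as the interface text tells. Its arguments: {"type":"object","properties":{"targets":{"type":"array"},"squeeze":{"type":"number"}},"required":["targets"]}

```bash
mkdir -p pics; ls; python3 - <<'E'
from bench import *
import cv2,numpy as np
s=get_state();print(s)
for n in("scene","top"):
    im,d=get_image(n);cv2.imwrite(f"pics/{n}0.png",im[:,:,::-1]);np.savez(f"{n}0.npz",im=im,d=d)
    print(n,camera_info(n))
E
```

```text
pics
{'time': 0.0, 'joint_positions': array([-1.27088941,  0.32179702, -0.07009085,  1.45165733,  0.02262759,
        1.37080584, -0.05689626]), 'qd': array([ 0.000215  ,  0.00123029,  0.0012465 , -0.00088113, -0.00039226,
        0.00026237,  0.00134294]), 'joint_torque': array([-4.86637146e-05, -4.91283703e+01, -4.03833389e-01, -3.12528992e+01,
       -6.38776808e-02,  4.36285778e-02,  1.72926207e-04]), 'position': array([0.18316272, 0.62312509, 0.24048728]), 'tool_rot': array([-0.99738455,  1.33240391,  0.99535051]), 'ft_force': array([-0.121113  , -0.1849038 , -0.07686905]), 'torque': array([-0.04244016,  0.00507827,  0.03146679]), 'grip_width': 0.9967405410185118}
scene {'intrinsics': array([[371.50435165,   0.        , 254.41791822],
       [  0.        , 371.50435165, 194.6323857 ],
       [  0.        ,   0.        ,   1.        ]]), 'world_from_camera': array([[ 0.58059448,  0.38976613, -0.71483733, -0.14352386],
       [-0.81391621,  0.2549583 , -0.52205045, -0.70097131],
       [-0.02122387,  0.8849173 ,  0.46526435,  0.46839157],
       [ 0.        ,  0.        ,  0.        ,  1.        ]])}
top {'intrinsics': array([[391.25764093,   0.        , 250.19576038],
       [  0.        , 391.25764093, 191.7651656 ],
       [  0.        ,   0.        ,   1.        ]]), 'world_from_camera': array([[-0.03325019,  0.97524739, -0.21860228,  0.2692557 ],
       [-0.99943822, -0.03336474,  0.00316846, -0.21543209],
       [-0.00420357,  0.21858483,  0.9758089 ,  1.23438037],
       [ 0.        ,  0.        ,  0.        ,  1.        ]])}
```

View pics/scene0.png

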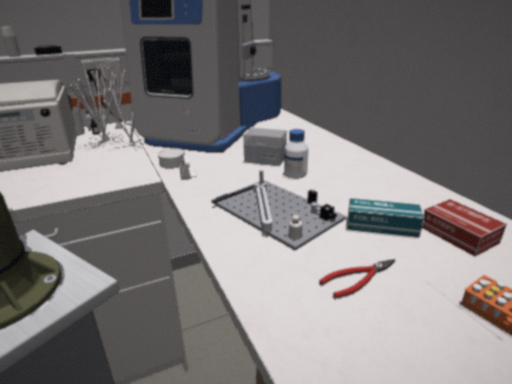

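View pics/top0.png

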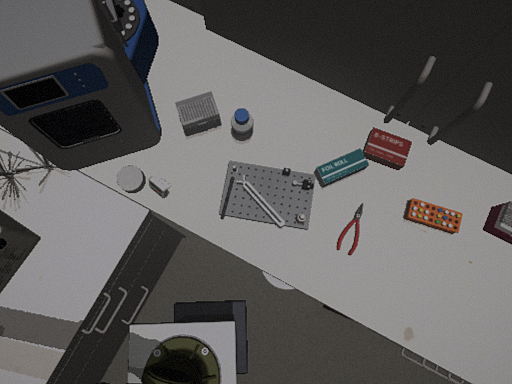

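```bash
cat > h.py <<'E'
import numpy as np,cv2
from bench import *
def ray(n,u,v,z):
    c=camera_info(n);K=c["intrinsics"];T=c["world_from_camera"]
    d=T[:3,:3]@np.array([(u-K[0,2])/K[0,0],-(v-K[1,2])/K[1,1],-1]);o=T[:3,3]
    return o+d*(z-o[2])/d[2]
def proj(n,p):
    c=camera_info(n);K=c["intrinsics"];T=c["world_from_camera"]
    q=T[:3,:3].T@(np.array(p)-T[:3,3]);return np.array([K[0,2]+K[0,0]*q[0]/-q[2],K[1,2]+K[1,1]*-q[1]/-q[2]])
def tri(u1,v1,u2,v2):
    A=[];b=[]
    for n,u,v in(("top",u1,v1),("scene",u2,v2)):
        o=camera_info(n)["world_from_camera"][:3,3];d=ray(n,u,v,0)-o;d/=np.linalg.norm(d)
        P=np.eye(3)-np.outer(d,d);A.append(P);b.append(P@o)
    return np.linalg.lstsq(np.vstack(A),np.hstack(b),rcond=None)[0]
def crop(im,x0,y0,x1,y1,k,f):
    cv2.imwrite(f,cv2.resize(im[y0:y1,x0:x1,::-1],None,fx=k,fy=k,interpolation=cv2.INTER_CUBIC))
E
python3 - <<'E'
from h import *
a=np.load("top0.npz")["im"];crop(a,212,152,322,237,7,"pics/t0c.png")
a=np.load("scene0.npz")["im"];crop(a,208,165,352,248,5.5,"pics/s0c.png")
E
```

```text
(no output)
```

View pics/t0c.png

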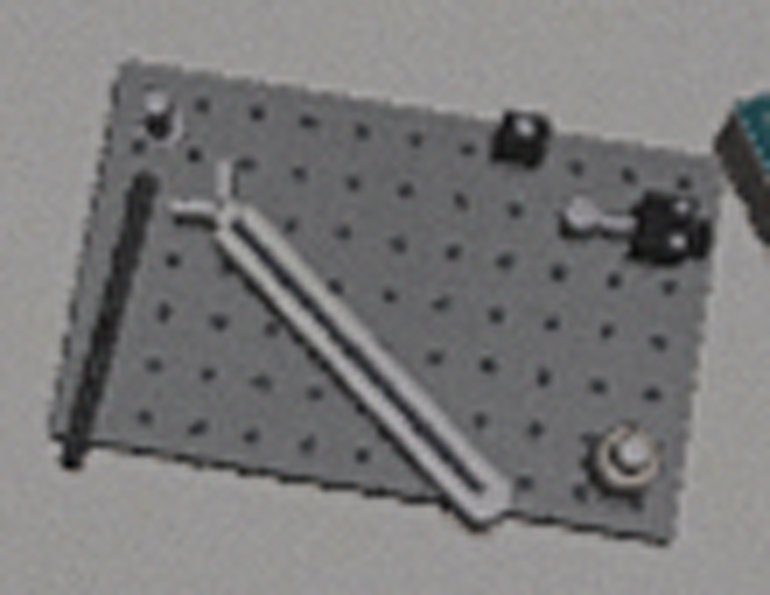

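View pics/s0c.png

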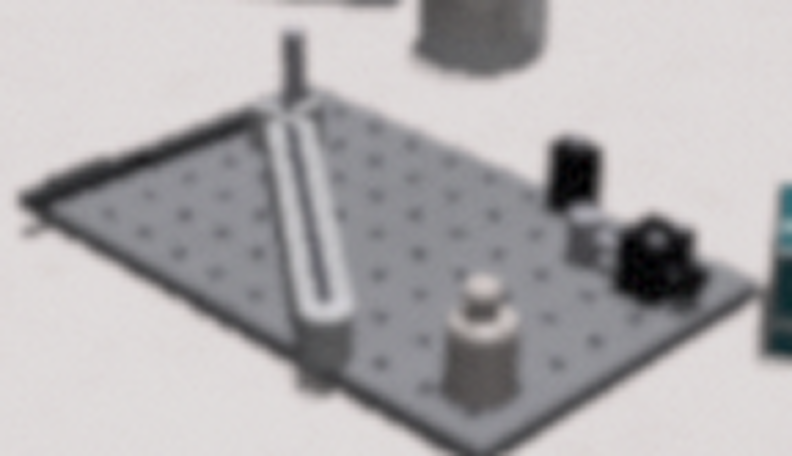

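```bash
python3 - <<'E'
from h import *
def c2p(n,u,v):
    return ((u+.5)/7-.5+212,(v+.5)/7-.5+152) if n=="top" else ((u+.5)/5.5-.5+208,(v+.5)/5.5-.5+165)
for nm,t,z in [("TL",(122,65),.012),("TR",(718,160),.012),("BR",(668,535),.012),("BL",(55,432),.012),("post top",(157,103),.057),("stop top",(524,125),.046),("roller",(582,213),.035),("notch apex",(228,208),.036),("free end",(492,508),.036),("weight",(630,450),.05)]:
    p=ray("top",*c2p("top",*t),z);print(nm,p.round(4),proj("scene",p).round(1), ((proj("scene",p)-[207.5,164.5])*5.5).round(0))
for nm,t,s in [("post",(157,103),(293,35)),("stop",(524,125),(575,147)),("TR",(718,160),(752,292))]:
    print(nm,tri(*c2p("top",*t),*c2p("scene",*s)).round(4))
# plate mask contour
im=np.load("top0.npz")["im"];g=im.mean(2)
print(g[150:240:6,215:320:7].astype(int))
m=(g<125).astype(np.uint8);m=cv2.morphologyEx(m,cv2.MORPH_CLOSE,np.ones((5,5)))
cs,_=cv2.findContours(m[150:240,210:318],0,1)
c=max(cs,key=cv2.contourArea);print(cv2.contourArea(c))
q=cv2.approxPolyDP(c,4,True)[:,0]+[210,150];print(q.tolist())
E
```

```text
TL [ 0.6487 -0.1538  0.012 ] [262.9 179.1] [305.  80.]
TR [ 0.5934 -0.4278  0.012 ] [345.1 214.4] [757. 275.]
BR [ 0.4207 -0.3935  0.012 ] [296.1 245.2] [487. 444.]
BL [ 0.4767 -0.1198  0.012 ] [214.4 200. ] [ 38. 195.]
post top [ 0.6164 -0.1713  0.057 ] [261.3 169.9] [296.  30.]
stop top [ 0.6037 -0.3358  0.046 ] [313.1 190.4] [581. 142.]
roller [ 0.5647 -0.3609  0.035 ] [314.7 203.3] [589. 214.]
notch apex [ 0.5723 -0.2013  0.036 ] [261.3 185.6] [296. 116.]
free end [ 0.4322 -0.3134  0.036 ] [267.2 221.7] [328. 315.]
weight [ 0.4537 -0.3738  0.05  ] [296.3 220. ] [488. 305.]
post [ 0.6168 -0.1705  0.0539]
stop [ 0.6035 -0.3349  0.0435]
TR [ 0.5949 -0.4279  0.0027]
[[154 147 152 146 149 148 148 149 148 150 144 149 152 151 149]
 [145 145 147 148 149 146 146 150 147 150 155 149 147 148 147]
 [151 150 101 103 131 149 151 153 153 145 150 152 148 150 149]
 [152 149 102  85 104 105 105  96 101 133  59 148 149 149 148]
 [149 149 100 106 110 105 100 103  93  93  24 104 106 101 112]
 [153 152  96 122 109 100 102 101  97  75 101  93 104  39  98]
 [152 155  46 110 112 161 105 105 104 105 100  91  75  36  59]
 [149 144  44 107 109 165 142 101  99  97 104  94  43  88 129]
 [149 101  89 107  48  61 119 104 104 101 103 108  86 109 150]
 [150 106 107 105 108 107  71  49 105 103 106 106 110 106 149]
 [151  54 102 103 105 107 106  64 116 106 105 111 103 111 150]
 [149  44  92  95 106 110 105  77 145 156 108 107  52  93 150]
 [144 150 146 149 147 151 152  46  92 153 100 111  38 105 149]
 [149 148 148 152 147 151 153 148 146 143 152 146  79 102 150]
 [147 151 150 148 148 150 149 147 148 152 147 148 150 152 150]]
4956.5
[[229, 161], [220, 218], [308, 228], [317, 166], [308, 174]]
```

```bash
python3 - <<'E'
from h import *
from scipy.spatial.transform import Rotation as R
s=get_state();M=R.from_rotvec(s["tool_rot"]).as_matrix();print(M.round(3))
H=np.full((26,34),-1.0)
for n in("top","scene"):
    d=np.load(n+"0.npz")["d"];c=camera_info(n);K=c["intrinsics"];T=c["world_from_camera"]
    v,u=np.mgrid[:384,:512];ok=d>0
    P=np.stack([(u-K[0,2])/K[0,0]*d,-(v-K[1,2])/K[1,1]*d,-d],-1)[ok]@T[:3,:3].T+T[:3,3]
    ix=np.floor((P[:,0]+.1)/.04).astype(int);iy=np.floor((P[:,1]+.5)/.04).astype(int)
    k=(ix>=0)&(ix<26)&(iy>=0)&(iy<34)&(P[:,2]<1.1)
    np.maximum.at(H,(ix[k],iy[k]),P[k,2])
print("cols y:",(np.arange(34)*4-50).tolist())
for i in range(25,-1,-1): print(i*4-10, " ".join("%3d"%(h*100) for h in H[i]))
E
```

```text
[[-0.    -0.959  0.282]
 [-0.002  0.282  0.959]
 [-1.    -0.    -0.002]]
cols y: [-50, -46, -42, -38, -34, -30, -26, -22, -18, -14, -10, -6, -2, 2, 6, 10, 14, 18, 22, 26, 30, 34, 38, 42, 46, 50, 54, 58, 62, 66, 70, 74, 78, 82]
90   0   0   0   0   0   0   0   0   0   0   0   0   0   0   0  46  20 -100 -100 -87 -87 -87 -87 -86 -87 -86 -87 -86 -37 -38 -100 -100 -100 -100
86   0   0   0   0   0   0   0   0   0   0   0   0   0   0   5  49 -100 -100 -87 -87 -87 -87 -87 -86 -86 -87 -87 -87 -87  47  47 -100 -100 -100
82   0   0   0   0   0   0   0   0   0  10  10   9   9   0  53  53  53  53  53  53 -86 -86 -87 -87 -87 -86 -86 -87  30  46  47 -100 -100 -100
78   0   0   0   0   0   0   0   0   0  10  10  10   9   0  53  53  53  53  53  53  35  35 -87 -86 -87 -87 -87  23  29  30  47  47 -100 -100
74   0   0   0   0   0   0  13  62  64  61   9  10   9  45  53  53  53  53  53  53 -87  35 -86 -87 -87   0   0  21  22  30  30  48  46 -100
70   0   0   0   0   0   0  69  67  64   0   0   0   3  44  51  52  52  53  53  53 -87  35 -87   0   0  23  25  25  18  30  30  48  48 -100
66   0   0   0   0  7
[... 2194 characters left out ...]
86 -86 -86   0   0   0   0   0   0   0 -100 -100 -100 -100 -100 -100 -100
2 -86 -86 -86 -86 -86 -86 -86 -86   0   1  27  31  31  31   2   1   0 -100 -100 -100 -100   0   0   0   0   0 -100 -100 -100 -100 -100 -100 -100 -100
-2 -86 -86 -86 -86 -86 -86 -86 -86   0   1  13  11 -100 -100 -100   0   0 -100 -100 -100 -100 -100   0   0   0   0 -100 -100 -100 -100 -100 -100 -100 -100
-6 -86 -87 -86 -86 -86 -86 -86 -79   0   1   1 -100 -100 -100 -100 -100 -100 -100 -100 -100 -100 -100 -100 -10 -87 -100 -100 -100 -100 -100 -100 -100 -100 -100
-10 -86 -86 -86 -86 -86 -86 -86 -78   0  -6 -100 -100 -100 -100 -100 -100 -100 -100 -100 -100 -100 -100 -100 -23 -30 -100 -100 -100 -100 -100 -100 -100 -100 -100
```

```bash
python3 - <<'E'
from h import *
im=np.load("top0.npz")["im"];g=im.mean(2)
m=np.zeros(g.shape,np.uint8);poly=np.array([[233,182],[246,177],[284,222],[280,227],[274,225]])
# rail: include dark slot by hull of bright pixels
roi=np.zeros_like(m);cv2.fillPoly(roi,[np.array([[232,174],[250,174],[290,221],[284,229],[274,227],[232,186]])],1)
m=((g>128)&(roi>0)).astype(np.uint8)
cs,_=cv2.findContours(m,0,1);c=max(cs,key=cv2.contourArea)
print(cv2.contourArea(c));print(m[174:230,230:292].sum())
for r in m[174:229:1,232:290]: print("".join(".#"[x] for x in r))
P=np.array([ray("top",u,v,.036)[:2] for v,u in np.argwhere(m)])
px=np.argwhere(m)
for k in range(3):
    sel=px[:,0]>186
Q=P[sel];mu=Q.mean(0);w,V=np.linalg.eigh(np.cov(Q.T));a=V[:,1]*(-1 if V[0,1]>0 else 1)
n=np.array([-a[1],a[0]]);t=(Q-mu)@a;s=(Q-mu)@n
print("dir",np.degrees(np.arctan2(a[1],a[0])),"width",s.min(),s.max(),"end t",t.max(),"mu",mu)
tip=mu+a*t.max()+n*(s.min()+s.max())/2;print("tip",tip,"mid",tip-a*.1,"notch",tip-a*.2)
E
```

```text
339.0
297
..........................................................
...........##.............................................
...........##.............................................
...........##.............................................
...........##.............................................
...........##.............................................
............#.............................................
....#######.##.#..........................................
...........######.........................................
...........##..###........................................
............#...###.......................................
...........##....###......................................
............##...####.....................................
.............##....###....................................
..............##...####...................................
..............###...###...................................
...............###...###..................................
.................##...###.................................
.................###...###..
[... 1673 characters left out ...]
###......
...........................................###....###.....
.............................................##..####.....
.............................................########.....
.......................................###....#######.....
........................................###....####.......
.........................................####.......##....
..........................................####.....###....
.............................................##...####....
dir -142.1113100323241 width -0.023148002601797245 0.013700585788321935 end t 0.08183626523904095 mu [ 0.48313456 -0.27094417]
tip [ 0.41564797 -0.31747425] mid [ 0.4945685  -0.25606131] notch [ 0.57348904 -0.19464837]
```

```bash
python3 - <<'E'
from h import *
im=np.load("top0.npz")["im"];g=im.mean(2)
roi=np.zeros(g.shape,np.uint8);cv2.fillPoly(roi,[np.array([[232,174],[250,174],[290,222],[284,224],[274,222],[232,186]])],1)
m=((g>128)&(roi>0)).astype(np.uint8);m[222:,:274]=0
n,l,st,_=cv2.connectedComponentsWithStats(m,connectivity=8);k=1+st[1:,4].argmax();m=l==k;print(st[k])
for lo,hi in((188,221),(190,215)):
    px=np.argwhere(m);px=px[(px[:,0]>lo)&(px[:,0]<hi)]
    Q=np.array([ray("top",u,v,.036)[:2] for v,u in px])
    # edge points per row: left & right
    L=[];Rr=[]
    for v in range(lo+1,hi):
        us=px[px[:,0]==v,1]
        if len(us)<3: continue
        L.append(ray("top",us.min()-.5,v,.036)[:2]);Rr.append(ray("top",us.max()+.5,v,.036)[:2])
    o=[]
    for E in(L,Rr):
        vx,vy,x0,y0=cv2.fitLine(np.array(E,np.float32),cv2.DIST_L2,0,.01,.01).ravel();o.append((np.degrees(np.arctan2(-abs(vy),-abs(vx))),x0,y0))
    print(o)
    a=np.radians((o[0][0]+o[1][0])/2);a=np.array([np.cos(a),np.sin(a)]);nn=np.array([-a[1],a[0]])
    cl=np.array(o[0][1:]);cr=np.array(o[1][1:]);print("width",(cr-cl)@nn)
    c=(cl+nn*((cr-cl)@nn)/2)
    allp=np.array([ray("top",u,v,.036)[:2] for v,u in np.argwhere(m)])
    t=((allp-c)@a);tip=c+a*(t.max()+.0015);print("tip",tip,"mid",tip-a*.1,"notch",tip-.2*a, "apexlen",t.max()-t.min())
# check in scene
for p in(tip,tip-.1*a,tip-.18*a): print(((proj("scene",[*p,.036])-[207.5,164.5])*5.5).round(0))
E
```

```text
[236 175  49  50 261]
[(np.float32(-140.1771), np.float32(0.49618897), np.float32(-0.24856189)), (np.float32(-140.13696), np.float32(0.49523434), np.float32(-0.27658182))]
width 0.02090218
tip [ 0.42899989 -0.31823879] mid [ 0.50578021 -0.25417022] notch [ 0.58256053 -0.19010164] apexlen 0.20123733940999627
[(np.float32(-140.62985), np.float32(0.5026536), np.float32(-0.24321765)), (np.float32(-140.30574), np.float32(0.5016973), np.float32(-0.27126986))]
width 0.021027049
tip [ 0.42871801 -0.31786678] mid [ 0.5058447 -0.2542156] notch [ 0.5829714  -0.19056442] apexlen 0.20122567659901763
[333. 322.]
[309. 201.]
[294. 121.]
```

```bash
cat >> h.py <<'E'
from scipy.spatial.transform import Rotation as R
def plan(wps,jaw,p=None,psi=None):
    """wps: list (x,y,z,psi_deg,nrows); straight segments; rows rounded; shift in axes before turn"""
    s=get_state()
    if p is None: p=s["position"].copy()
    if psi is None:
        z=R.from_rotvec(s["tool_rot"]).as_matrix()[:,2];psi=np.degrees(np.arctan2(z[1],z[0]))
    rows=[]
    for x,y,z,ps,n in wps:
        for i in range(n):
            k=n-i;t=p+(np.array([x,y,z])-p)/k;dps=(ps-psi)/k
            c,sn=np.cos(np.radians(psi)),np.sin(np.radians(psi))
            d=(t-p)*100;r=[round(-dps,1),0,0,round(-d[2],2),round(-sn*d[0]+c*d[1],2),round(c*d[0]+sn*d[1],2),jaw]
            rows.append([float(q) for q in r])
            p=p+np.array([-sn*r[4]+c*r[5],c*r[4]+sn*r[5],-r[3]])/100;psi-=r[0]
    print(rows,p,psi);return rows
def st():
    s=get_state();M=R.from_rotvec(s["tool_rot"]).as_matrix();z=M[:,2]
    f=s["ft_force"];y=M[:,1]
    print("t",round(s["time"],2),"p",s["position"].round(4),"psi",np.degrees(np.arctan2(z[1],z[0])).round(2),"tilt",(M[:2,0]).round(4),"f_tool",(M.T@f).round(2),"tq",(M.T@s["torque"]).round(3),"w",round(s["grip_width"]*87,1),"q",s["joint_positions"].round(2))
E
python3 - <<'E'
from h import *
plan([(.354,.354,.33,45,7),(.5,0,.33,-10,8),(.506,-.254,.15,-50.3,6)],5.0)
E
```

```text
[[4.1, 0.0, 0.0, -1.28, -3.43, -3.0, 5.0], [4.1, 0.0, 0.0, -1.28, -3.63, -2.75, 5.0], [4.1, 0.0, 0.0, -1.28, -3.82, -2.48, 5.0], [4.1, 0.0, 0.0, -1.28, -3.99, -2.2, 5.0], [4.1, 0.0, 0.0, -1.27, -4.13, -1.91, 5.0], [4.1, 0.0, 0.0, -1.28, -4.26, -1.62, 5.0], [4.0, 0.0, 0.0, -1.27, -4.36, -1.31, 5.0], [6.9, 0.0, 0.0, -0.0, -4.42, -1.84, 5.0], [6.9, 0.0, 0.0, -0.0, -4.61, -1.3, 5.0], [6.9, 0.0, 0.0, -0.0, -4.73, -0.73, 5.0], [6.9, 0.0, 0.0, -0.0, -4.78, -0.16, 5.0], [6.9, 0.0, 0.0, -0.0, -4.77, 0.42, 5.0], [6.8, 0.0, 0.0, -0.0, -4.68, 0.99, 5.0], [6.9, 0.0, 0.0, -0.0, -4.53, 1.53, 5.0], [6.8, 0.0, 0.0, -0.0, -4.32, 2.07, 5.0], [6.7, 0.0, 0.0, 3.0, -4.15, 0.83, 5.0], [6.7, 0.0, 0.0, 3.0, -4.03, 1.31, 5.0], [6.7, 0.0, 0.0, 3.0, -3.85, 1.77, 5.0], [6.7, 0.0, 0.0, 3.0, -3.61, 2.21, 5.0], [6.8, 0.0, 0.0, 3.0, -3.33, 2.61, 5.0], [6.7, 0.0, 0.0, 3.0, -3.0, 3.0, 5.0]] [ 0.5060196  -0.25403811  0.14996519] -50.275734556064364
```

jog_arm:
  targets:
    - [0,0,0,-4.5,0,0,5]
    - [0,0,0,-4.5,0,0,5]
    - [4.1,0,0,0,-3.43,-3.0,5]
    - [4.1,0,0,0,-3.63,-2.75,5]
    - [4.1,0,0,0,-3.82,-2.48,5]
    - [4.1,0,0,0,-3.99,-2.2,5]
    - [4.1,0,0,0,-4.13,-1.91,5]
    - [4.1,0,0,0,-4.26,-1.62,5]
    - [4.0,0,0,0,-4.36,-1.31,5]
  squeeze: 15

```text
time: 1.23
position: [0.3546, 0.3529, 0.3312]
tool_rot: [-0.613, 1.483, 0.612]
ft_force: [0.2, -0.1, -0.2]
grip_width: 0.574
```

jog_arm:
  targets:
    - [6.9,0,0,0,-4.42,-1.84,5]
    - [6.9,0,0,0,-4.61,-1.3,5]
    - [6.9,0,0,0,-4.73,-0.73,5]
    - [6.9,0,0,0,-4.78,-0.16,5]
    - [6.9,0,0,0,-4.77,0.42,5]
    - [6.8,0,0,0,-4.68,0.99,5]
    - [6.9,0,0,0,-4.53,1.53,5]
    - [6.8,0,0,0,-4.32,2.07,5]

```text
time: 2.22
position: [0.5003, -0.001, 0.3313]
tool_rot: [0.14, 1.566, -0.139]
ft_force: [0.6, 0.2, -0.0]
grip_width: 0.577
```

jog_arm:
  targets:
    - [6.7,0,0,3,-4.15,0.83,5]
    - [6.7,0,0,3,-4.03,1.31,5]
    - [6.7,0,0,3,-3.85,1.77,5]
    - [6.7,0,0,3,-3.61,2.21,5]
    - [6.8,0,0,3,-3.33,2.61,5]
    - [6.7,0,0,3,-3,3,5]
    - [0,0,0,0,0,0,5]

```text
time: 3.1
position: [0.5029, -0.257, 0.1488]
tool_rot: [0.688, 1.463, -0.694]
ft_force: [-0.0, 0.5, 0.3]
grip_width: 0.575
```

```bash
python3 - <<'E'
from h import *
st()
im,d=get_image("top");cv2.imwrite("pics/t1.png",im[:,:,::-1]);crop(im,212,132,322,237,5.5,"pics/t1c.png")
im,d=get_image("scene");crop(im,168,105,352,248,4,"pics/s1c.png")
E
```

```text
t 3.1 p [ 0.5029 -0.257   0.1488] psi -50.67 tilt [-0.0062 -0.0017] f_tool [-0.27  0.32 -0.41] tq [ 0.038 -0.005 -0.108] w 50.0 q [-0.29  0.27  0.82  1.8  -0.21  1.17 -0.28]
```

View pics/t1c.png

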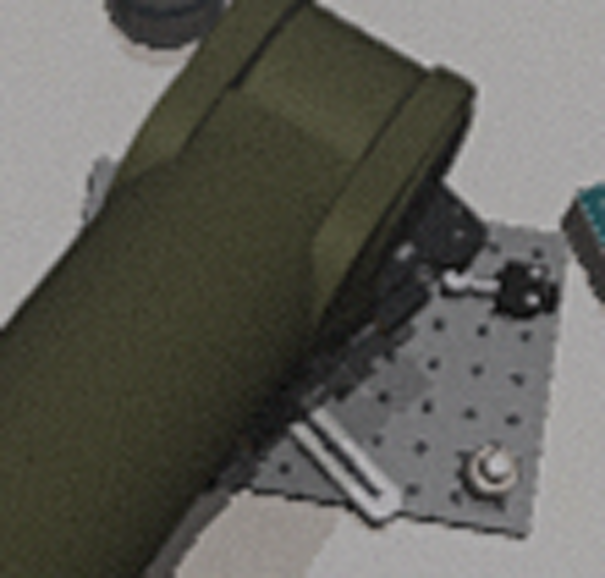

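View pics/s1c.png

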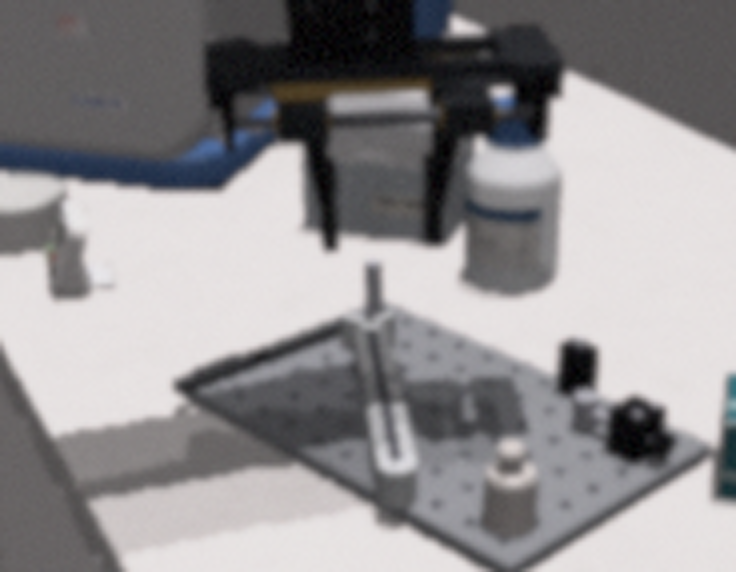

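```bash
python3 - <<'E'
from h import *
st()
plan([(.506,-.2545,.06,-50.3,3)],4.5)
E
```

```text
t 3.2 p [ 0.5057 -0.2534  0.151 ] psi -50.28 tilt [-0.0015  0.0004] f_tool [-0.56  0.37  0.19] tq [ 0.008 -0.02  -0.146] w 49.8 q [-0.29  0.26  0.82  1.8  -0.21  1.17 -0.28]
[[0.0, 0.0, 0.0, 3.03, -0.02, 0.03, 4.5], [0.0, 0.0, 0.0, 3.03, -0.01, 0.04, 4.5], [0.0, 0.0, 0.0, 3.04, -0.02, 0.03, 4.5]] [ 0.50597848 -0.25450497  0.05999621] -50.28377233152673
```

jog_arm:
  targets:
    - [0,0,0,3,-0.02,0.03,4.5]
    - [0,0,0,3,-0.02,0.03,4.5]
    - [0,0,0,3,-0.02,0.03,4.5]
    - [0,0,0,0,0,0,4.5]

```text
time: 3.7
position: [0.5057, -0.2522, 0.0605]
tool_rot: [0.684, 1.464, -0.682]
ft_force: [-0.5, -0.2, -1.0]
grip_width: 0.52
```

```bash
python3 - <<'E'
from h import *
im,d=get_image("scene");crop(im,208,135,352,248,5,"pics/s2c.png");st()
E
```

```text
t 3.75 p [ 0.5067 -0.2532  0.0619] psi -50.14 tilt [-0.0001  0.001 ] f_tool [0.28 0.49 0.01] tq [ 0.073  0.008 -0.136] w 45.0 q [-0.23  0.38  0.77  1.88 -0.31  1.01 -0.2 ]
```

View pics/s2c.png

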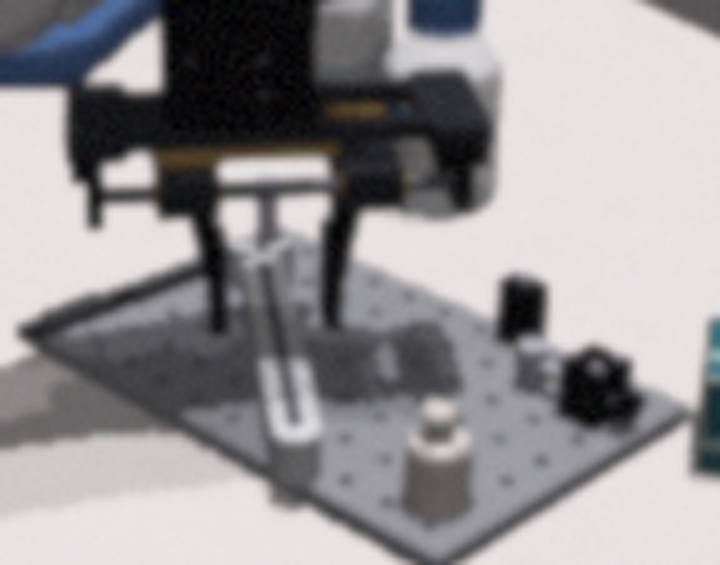

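jog_arm:
  targets:
    - [0,0,0,1.4,0,0.02,4.5]
    - [0,0,0,1.3,0,0,4.5]
    - [0,0,0,0,0,0,4.5]
    - [0,0,0,0,0,0,4.5]

```text
time: 4.25
position: [0.5065, -0.255, 0.0347]
tool_rot: [0.685, 1.46, -0.685]
ft_force: [0.3, -0.4, 1.1]
grip_width: 0.515
```

jog_arm:
  targets:
    - [0,0,0,0,0,0,3]
    - [0,0,0,0,0,0,2]
    - [0,0,0,0,0,0,1.8]
    - [0,0,0,0,0,0,1.8]
    - [0,0,0,0,0,0,1.8]
  squeeze: 12

```text
time: 4.88
position: [0.5064, -0.2546, 0.0347]
tool_rot: [0.685, 1.46, -0.685]
ft_force: [-0.9, 0.7, 2.4]
grip_width: 0.254
```

```bash
python3 - <<'E'
from h import *
im,d=get_image("scene");crop(im,208,135,352,248,5,"pics/s3c.png");st()
E
```

```text
t 4.92 p [ 0.5064 -0.2546  0.0347] psi -50.27 tilt [-0.0001  0.0005] f_tool [-2.8  -0.22 -1.37] tq [ 0.049  0.347 -0.206] w 21.7 q [-0.21  0.42  0.75  1.9  -0.35  0.96 -0.18]
```

View pics/s3c.png

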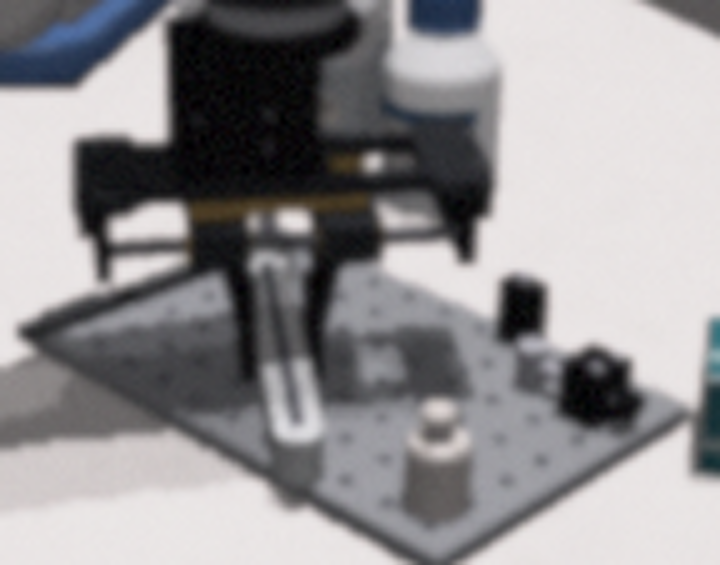

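jog_arm:
  targets:
    - [0,0,0,-0.01,0.4,0.1,1.8]
    - [0,0,0,0,0.5,0.1,1.8]
    - [0,0,0,0,0.5,0.1,1.8]
    - [0,0,0,0,0.5,0.1,1.8]
    - [0,0,0,0,0.5,0.1,1.8]
    - [0,0,0,0,0.5,0.1,1.8]

```text
time: 5.68
position: [0.5328, -0.2408, 0.0346]
tool_rot: [0.685, 1.46, -0.685]
ft_force: [-0.6, -1.1, 1.1]
grip_width: 0.254
```

```bash
python3 - <<'E'
from h import *
st();im,d=get_image("top");crop(im,202,132,322,237,5.5,"pics/t4c.png");im,d=get_image("scene");crop(im,208,135,352,248,5,"pics/s4c.png");st()
E
```

```text
t 5.67 p [ 0.5328 -0.2408  0.0346] psi -50.27 tilt [ 0. -0.] f_tool [-1.12 -1.15  0.47] tq [ 0.013  0.097 -0.523] w 22.1 q [-0.23  0.46  0.74  1.85 -0.36  0.97 -0.21]
t 5.78 p [ 0.5336 -0.2401  0.0347] psi -50.22 tilt [0.0011 0.0003] f_tool [0.37 1.06 0.6 ] tq [ 0.037 -0.107  0.032] w 22.1 q [-0.23  0.46  0.73  1.85 -0.37  0.97 -0.21]
```

View pics/s4c.png

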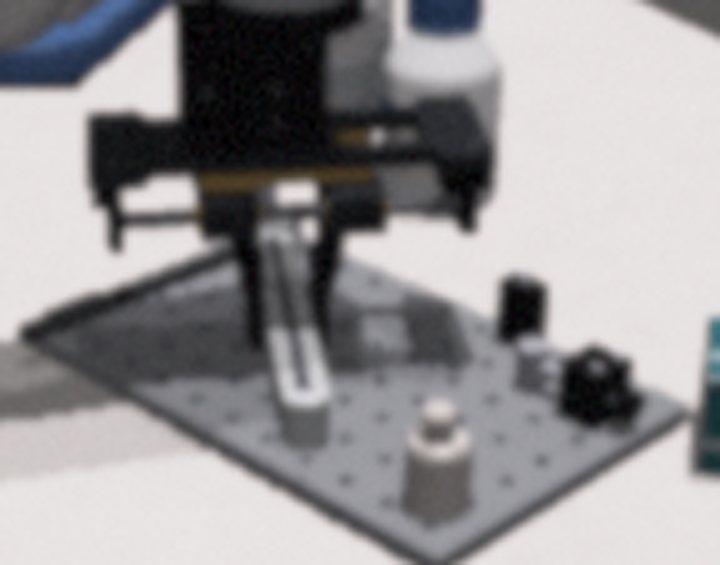

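View pics/t4c.png

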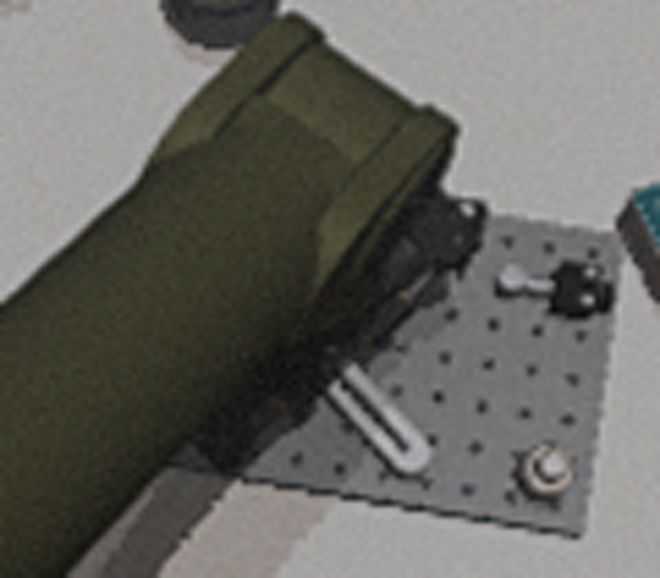

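jog_arm:
  targets:
    - [0,0,0,0,0.2,0,1.8]
    - [0,0,0,0,0.2,0,1.8]
    - [0,0,0,0,0.1,0,1.8]
    - [0,0,0,0,0.1,0,1.8]
    - [0,0,0,0,0,0,1.8]

```text
time: 6.4
position: [0.5372, -0.237, 0.0346]
tool_rot: [0.685, 1.46, -0.685]
ft_force: [-1.5, -0.7, 1.3]
grip_width: 0.254
```

jog_arm:
  targets:
    - [0,0,0,0,0.05,0,1.8]
    - [0,0,0,0,0.05,0,1.8]
    - [0,0,0,0,0,0,1.8]

```text
time: 6.78
position: [0.538, -0.2364, 0.0347]
tool_rot: [0.685, 1.46, -0.685]
ft_force: [-1.4, -1.8, 1.7]
grip_width: 0.254
```

jog_arm:
  targets:
    - [0,0,0,0,0.05,0,1.8]
    - [0,0,0,0,0.05,0,1.8]
    - [0,0,0,0,0,0,1.8]

```text
time: 7.15
position: [0.5388, -0.2357, 0.0347]
tool_rot: [0.685, 1.46, -0.685]
ft_force: [0.1, -1.0, 1.3]
grip_width: 0.254
```

```bash
python3 -c "from h import *
st()"
```

```text
t 7.15 p [ 0.5388 -0.2357  0.0347] psi -50.27 tilt [0.0002 0.0001] f_tool [-1.27 -0.57  0.87] tq [ 0.005 -0.018 -0.462] w 22.1 q [-0.23  0.46  0.73  1.84 -0.37  0.98 -0.22]
```

jog_arm:
  targets:
    - [0,0,0,0,0.05,0,1.8]
    - [0,0,0,0,0.05,0,1.8]
    - [0,0,0,0,0,0,1.8]

```text
time: 7.52
position: [0.5395, -0.2351, 0.0346]
tool_rot: [0.685, 1.46, -0.685]
ft_force: [-1.1, -0.9, 1.2]
grip_width: 0.253
```

jog_arm:
  targets:
    - [0,0,0,0,0.05,0,1.8]
    - [0,0,0,0,0.05,0,1.8]
    - [0,0,0,0,0,0,1.8]

```text
time: 7.9
position: [0.5403, -0.2344, 0.0346]
tool_rot: [0.685, 1.46, -0.685]
ft_force: [-2.0, -1.4, 1.9]
grip_width: 0.252
```

```bash
python3 -c "from h import *
st()"
```

```text
t 7.9 p [ 0.5403 -0.2344  0.0346] psi -50.27 tilt [0.0001 0.0001] f_tool [-1.94 -2.37 -0.21] tq [-0.026  0.03  -0.475] w 22.0 q [-0.24  0.46  0.73  1.84 -0.37  0.98 -0.22]
```

jog_arm:
  targets:
    - [0,0,0,0,0.05,0,1.8]
    - [0,0,0,0,0,0,1.8]

```text
time: 8.15
position: [0.5407, -0.2341, 0.0347]
tool_rot: [0.685, 1.46, -0.685]
ft_force: [-0.8, -1.3, 1.1]
grip_width: 0.249
```

jog_arm:
  targets:
    - [0,0,0,0,0.05,0,1.8]
    - [0,0,0,0,0,0,1.8]

```text
time: 8.4
position: [0.541, -0.2339, 0.0347]
tool_rot: [0.685, 1.46, -0.685]
ft_force: [-1.3, -1.0, 1.5]
grip_width: 0.254
```

```bash
python3 -c "from h import *
st()"
```

```text
t 8.4 p [ 0.541  -0.2339  0.0347] psi -50.28 tilt [0.0001 0.    ] f_tool [-1.5  -1.61 -0.09] tq [ 0.015  0.012 -0.543] w 22.1 q [-0.24  0.46  0.73  1.84 -0.37  0.98 -0.23]
```

jog_arm:
  targets:
    - [0,0,0,0,0.05,0,1.8]
    - [0,0,0,0,0,0,1.8]

```text
time: 8.65
position: [0.5411, -0.2338, 0.0347]
tool_rot: [0.685, 1.46, -0.686]
ft_force: [-2.5, -0.6, 2.1]
grip_width: 0.252
```

jog_arm:
  targets:
    - [0,0,0,0,0.05,0,1.8]
    - [0,0,0,0,0,0,1.8]

```text
time: 8.9
position: [0.5412, -0.2338, 0.0347]
tool_rot: [0.685, 1.461, -0.686]
ft_force: [-4.0, -3.3, 3.8]
grip_width: 0.249
```

```bash
python3 -c "from h import *
st()"
```

```text
t 8.9 p [ 0.5412 -0.2338  0.0347] psi -50.3 tilt [-0.0008 -0.0003] f_tool [-3.82 -5.14 -0.03] tq [-0.028  0.157 -1.241] w 21.6 q [-0.24  0.46  0.73  1.84 -0.37  0.98 -0.23]
```

jog_arm:
  targets:
    - [0,0,0,-0.01,0.05,0,1.8]
    - [0,0,0,0,0,0,1.8]
    - [0,0,0,0,0,0,1.8]

```text
time: 9.28
position: [0.5412, -0.2338, 0.0347]
tool_rot: [0.685, 1.461, -0.687]
ft_force: [-4.7, -3.6, 3.7]
grip_width: 0.251
```

```bash
python3 -c "from h import *
st()"
```

```text
t 9.28 p [ 0.5412 -0.2338  0.0347] psi -50.31 tilt [-0.0013 -0.0006] f_tool [-3.72 -5.86 -0.24] tq [-0.003  0.078 -1.354] w 21.9 q [-0.24  0.47  0.73  1.84 -0.37  0.98 -0.23]
```

jog_arm:
  targets:
    - [0,0,0,0,0,0,1.8]
    - [0,0,0,0,0.05,0,1.8]
    - [0,0,0,0,0,0,1.8]
    - [0,0,0,0,0,0,1.8]
  squeeze: 30

```text
time: 9.78
position: [0.5412, -0.2338, 0.0347]
tool_rot: [0.685, 1.461, -0.687]
ft_force: [-4.9, -4.1, 4.6]
grip_width: 0.249
```

```bash
python3 -c "from h import *
st()
im,d=get_image('scene');crop(im,208,135,352,248,5,'pics/s5c.png');st()"
```

```text
t 9.78 p [ 0.5412 -0.2338  0.0347] psi -50.33 tilt [-0.0018 -0.0009] f_tool [-4.59 -6.39  0.01] tq [-0.045  0.175 -1.544] w 21.6 q [-0.24  0.47  0.73  1.84 -0.37  0.98 -0.23]
t 9.82 p [ 0.5412 -0.2338  0.0346] psi -50.33 tilt [-0.0019 -0.0009] f_tool [-4.54 -7.15 -0.44] tq [ 0.009  0.139 -1.48 ] w 21.8 q [-0.24  0.47  0.73  1.84 -0.37  0.98 -0.23]
```

View pics/s5c.png

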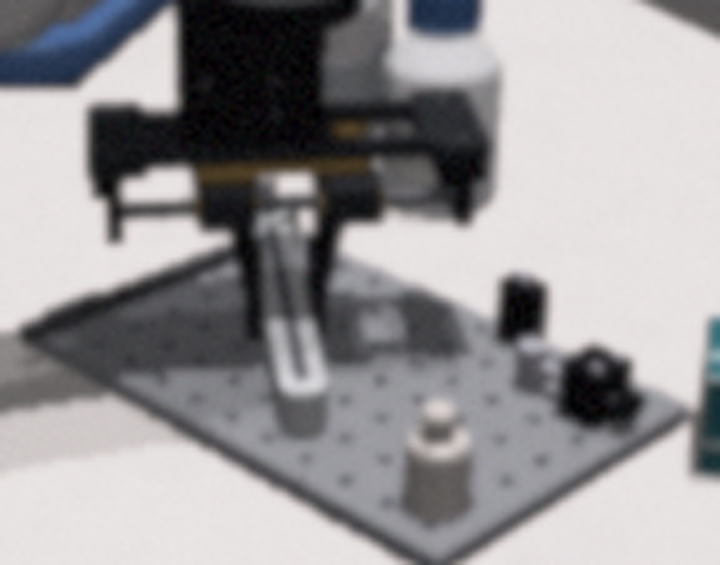

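jog_arm:
  targets:
    - [0,0,0,-0.06,0.05,0,1.8]
    - [0,0,0,0,0,0,1.8]
    - [0,0,0,0,0,0,1.8]

```text
time: 10.2
position: [0.5411, -0.2336, 0.0347]
tool_rot: [0.685, 1.462, -0.688]
ft_force: [-5.7, -4.7, 0.3]
grip_width: 0.25
```

```bash
python3 -c "from h import *
st()"
```

```text
t 10.2 p [ 0.5411 -0.2336  0.0347] psi -50.35 tilt [-0.0026 -0.0012] f_tool [-0.32 -7.44 -0.03] tq [ 0.062 -0.165 -1.529] w 21.8 q [-0.24  0.47  0.73  1.84 -0.37  0.98 -0.23]
```

jog_arm:
  targets:
    - [-1.5,0,0,0,0.015,0.25,1.8]
    - [-1.5,0,0,0,0.005,0.25,1.8]
    - [-1.5,0,0,0,0.005,0.25,1.8]
    - [0,0,0,0,0,0,1.8]

```text
time: 10.7
position: [0.5464, -0.2394, 0.0347]
tool_rot: [0.624, 1.48, -0.627]
ft_force: [-5.0, -5.2, -0.6]
grip_width: 0.251
```

```bash
python3 -c "from h import *
st()"
```

```text
t 10.7 p [ 0.5464 -0.2394  0.0347] psi -45.85 tilt [-0.0025 -0.0016] f_tool [ 0.58 -7.24  0.21] tq [-0.004 -0.078 -1.547] w 21.8 q [-0.21  0.47  0.71  1.82 -0.36  0.98 -0.15]
```

jog_arm:
  targets:
    - [-1.5,0,0,0.01,0.015,0.25,1.8]
    - [-1.5,0,0,0.01,0.015,0.25,1.8]
    - [-1.5,0,0,0,0.005,0.25,1.8]
    - [-1.5,0,0,0,0.005,0.25,1.8]
    - [-1.5,0,0,0,0.005,0.25,1.8]
    - [0,0,0,0,0,0,1.8]

```text
time: 11.45
position: [0.556, -0.2481, 0.0347]
tool_rot: [0.522, 1.508, -0.526]
ft_force: [-4.9, -5.8, 1.5]
grip_width: 0.249
```

```bash
python3 -c "from h import *
st()"
```

```text
t 11.45 p [ 0.556  -0.2481  0.0347] psi -38.35 tilt [-0.002  -0.0023] f_tool [-1.44 -7.61 -0.22] tq [ 0.013  0.032 -1.646] w 21.6 q [-0.17  0.49  0.68  1.79 -0.36  0.99 -0.02]
```

jog_arm:
  targets:
    - [-1.5,0,0,0,0.01,0.25,1.8]
    - [-1.5,0,0,0,0.01,0.25,1.8]
    - [-1.5,0,0,0,0.005,0.25,1.8]
    - [-1.5,0,0,0,0.005,0.25,1.8]
    - [-1.5,0,0,0,0.005,0.25,1.8]
    - [0,0,0,0,0,0,1.8]

```text
time: 12.2
position: [0.5666, -0.2554, 0.0347]
tool_rot: [0.42, 1.53, -0.425]
ft_force: [-3.7, -6.5, 0.4]
grip_width: 0.251
```

```bash
python3 -c "from h import *
st()"
```

```text
t 12.2 p [ 0.5666 -0.2554  0.0347] psi -30.86 tilt [-0.0015 -0.0029] f_tool [-0.42 -7.47  0.1 ] tq [-0.053  0.046 -1.661] w 21.8 q [-0.13  0.51  0.65  1.75 -0.35  1.    0.11]
```

jog_arm:
  targets:
    - [-1.5,0,0,0,0.008,0.25,1.8]
    - [-1.5,0,0,0,0.008,0.25,1.8]
    - [-1.5,0,0,0,0.005,0.25,1.8]
    - [-1.5,0,0,0,0.005,0.25,1.8]
    - [0,0,0,0,0,0,1.8]

```text
time: 12.82
position: [0.5757, -0.2602, 0.0348]
tool_rot: [0.338, 1.544, -0.343]
ft_force: [-4.1, -6.9, -0.1]
grip_width: 0.252
```

```bash
python3 -c "from h import *
st()
im,d=get_image('scene');crop(im,208,135,352,248,5,'pics/s6c.png');im,d=get_image('top');crop(im,202,132,322,237,5.5,'pics/t6c.png');st()"
```

```text
t 12.82 p [ 0.5757 -0.2602  0.0348] psi -24.86 tilt [-0.001  -0.0034] f_tool [ 0.09 -7.96 -0.85] tq [-0.04   0.101 -1.694] w 21.9 q [-0.11  0.52  0.62  1.73 -0.34  1.01  0.2 ]
t 12.93 p [ 0.5757 -0.2601  0.0348] psi -24.87 tilt [-0.0009 -0.0035] f_tool [ 0.02 -7.78  0.11] tq [-0.054  0.059 -1.711] w 21.7 q [-0.11  0.52  0.62  1.73 -0.34  1.01  0.2 ]
```

View pics/s6c.png

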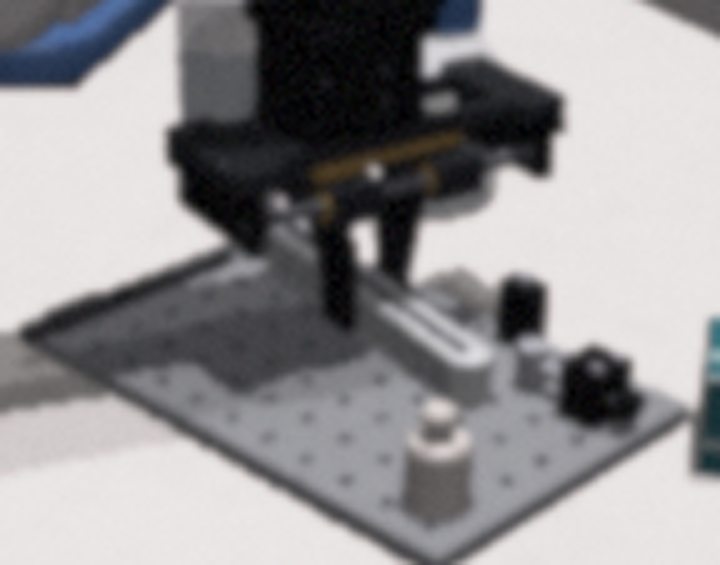

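View pics/t6c.png

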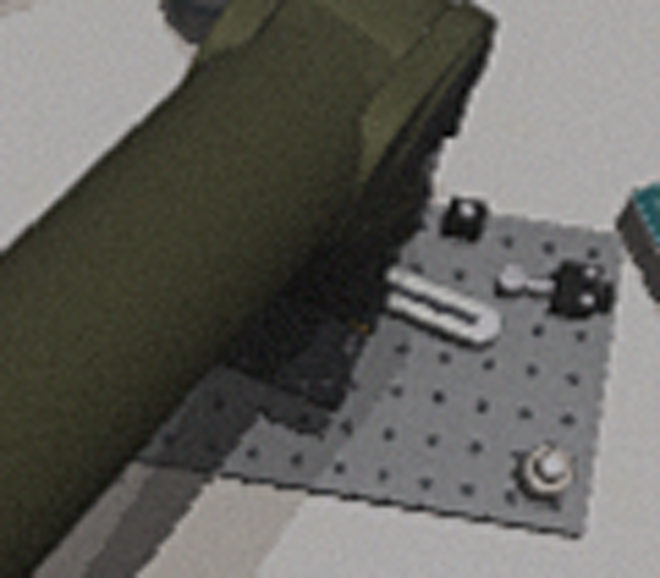

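jog_arm:
  targets:
    - [-1.5,0,0,0.01,0.006,0.25,1.8]
    - [-1.5,0,0,0,0.006,0.25,1.8]
    - [-1,0,0,0,0.003,0.167,1.8]
    - [-1,0,0,0,0.003,0.167,1.8]
    - [0,0,0,0,0,0,1.8]

```text
time: 13.55
position: [0.5832, -0.2633, 0.0347]
tool_rot: [0.27, 1.554, -0.275]
ft_force: [-3.8, -6.4, 0.8]
grip_width: 0.252
```

```bash
python3 -c "from h import *
st()"
```

```text
t 13.55 p [ 0.5832 -0.2633  0.0347] psi -19.93 tilt [-0.0014 -0.003 ] f_tool [-0.75 -7.33 -1.43] tq [ 0.269  0.384 -1.637] w 21.9 q [-0.09  0.53  0.6   1.7  -0.34  1.01  0.28]
```

jog_arm:
  targets:
    - [-1,0,0,0,0.003,0.167,1.8]
    - [-1,0,0,0,0.003,0.167,1.8]
    - [0,0,0,0,0,0,1.8]

```text
time: 13.92
position: [0.5852, -0.2639, 0.0347]
tool_rot: [0.245, 1.56, -0.248]
ft_force: [-7.9, -4.7, 3.3]
grip_width: 0.253
```

```bash
python3 -c "from h import *
st()"
```

```text
t 13.93 p [ 0.5852 -0.2639  0.0347] psi -17.99 tilt [-0.0036 -0.0013] f_tool [-3.31 -6.88 -6.03] tq [ 0.468  1.186 -1.562] w 22.0 q [-0.08  0.53  0.59  1.7  -0.34  1.02  0.31]
```

jog_arm:
  targets:
    - [0,0,0,0,0,0,1.8]
    - [0,0,0,-0.01,0.02,0.08,1.8]
    - [0,0,0,0,0,0,1.8]
  squeeze: 50

```text
time: 14.3
position: [0.5856, -0.264, 0.0347]
tool_rot: [0.245, 1.561, -0.248]
ft_force: [-8.0, -4.7, 4.4]
grip_width: 0.249
```

```bash
cat >> h.py <<'E'
def cen(D=.0985):
    s=get_state();y=R.from_rotvec(s["tool_rot"]).as_matrix()[:,1];print("centre",(s["position"]+D*y)[:2].round(4))
E
python3 -c "from h import *
st();cen()
im,d=get_image('scene');crop(im,208,135,352,248,5,'pics/s7c.png');im,d=get_image('top');crop(im,202,132,322,237,5.5,'pics/t7c.png')"
```

```text
t 14.3 p [ 0.5856 -0.264   0.0347] psi -17.98 tilt [-0.0043 -0.0014] f_tool [-4.36 -6.94 -6.15] tq [ 0.351  1.319 -1.585] w 21.7 q [-0.08  0.54  0.59  1.69 -0.34  1.02  0.31]
centre [ 0.616  -0.1703]
```

View pics/s7c.png

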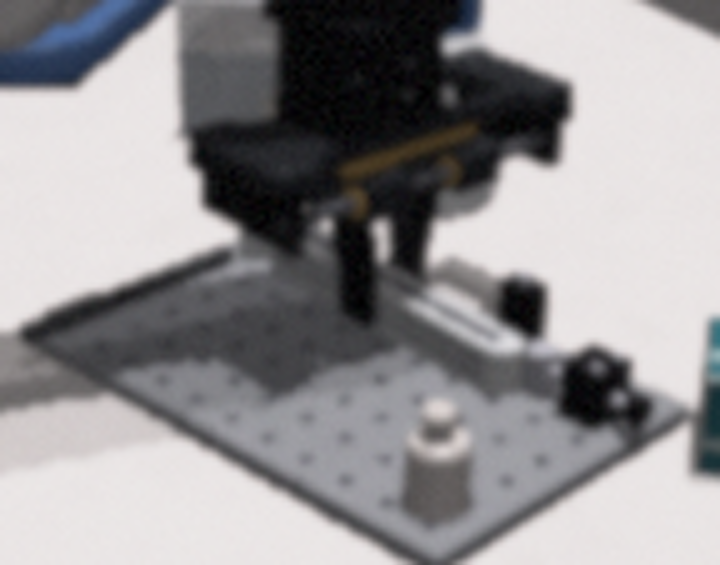

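View pics/t7c.png

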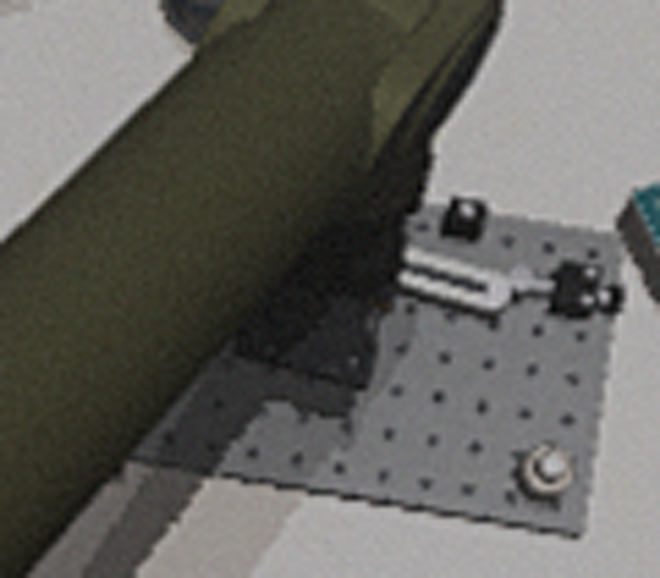

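jog_arm:
  targets:
    - [-1,0,0,-0.02,0.015,0.2,1.8]
    - [-1,0,0,-0.01,0.01,0.19,1.8]
    - [0,0,0,0,0,0,1.8]

```text
time: 14.78
position: [0.5899, -0.2653, 0.0347]
tool_rot: [0.215, 1.563, -0.22]
ft_force: [-6.5, -6.4, 0.4]
grip_width: 0.246
```

```bash
python3 -c "from h import *
st();cen()"
```

```text
t 14.78 p [ 0.5899 -0.2653  0.0347] psi -15.88 tilt [-0.0035 -0.0027] f_tool [-0.38 -7.92 -4.55] tq [-0.185  0.905 -1.678] w 21.4 q [-0.07  0.54  0.58  1.68 -0.33  1.02  0.35]
centre [ 0.6169 -0.1706]
```

jog_arm:
  targets:
    - [-1,0,0,0,0.005,0.17,1.8]
    - [0,0,0,0,0,0,1.8]

```text
time: 15.02
position: [0.5919, -0.2658, 0.0347]
tool_rot: [0.201, 1.564, -0.206]
ft_force: [-5.2, -6.8, -0.6]
grip_width: 0.248
```

```bash
python3 -c "from h import *
st();cen()"
```

```text
t 15.03 p [ 0.5919 -0.2658  0.0347] psi -14.85 tilt [-0.003  -0.0032] f_tool [ 0.62 -7.87 -3.29] tq [-0.23   0.713 -1.722] w 21.5 q [-0.07  0.54  0.58  1.68 -0.33  1.02  0.36]
centre [ 0.6171 -0.1706]
```

jog_arm:
  targets:
    - [-1,0,0,0,0.005,0.17,1.8]
    - [0,0,0,0,0,0,1.8]

```text
time: 15.28
position: [0.5938, -0.2664, 0.0348]
tool_rot: [0.186, 1.564, -0.193]
ft_force: [-4.7, -7.4, -0.6]
grip_width: 0.249
```

```bash
python3 -c "from h import *
st();cen()
im,d=get_image('scene');crop(im,208,135,352,248,5,'pics/s8c.png');im,d=get_image('top');crop(im,202,132,322,237,5.5,'pics/t8c.png')"
```

```text
t 15.28 p [ 0.5938 -0.2664  0.0348] psi -13.83 tilt [-0.0024 -0.0037] f_tool [ 0.64 -8.31 -2.82] tq [-0.366  0.572 -1.8  ] w 21.6 q [-0.06  0.55  0.57  1.67 -0.33  1.02  0.38]
centre [ 0.6174 -0.1707]
```

View pics/t8c.png

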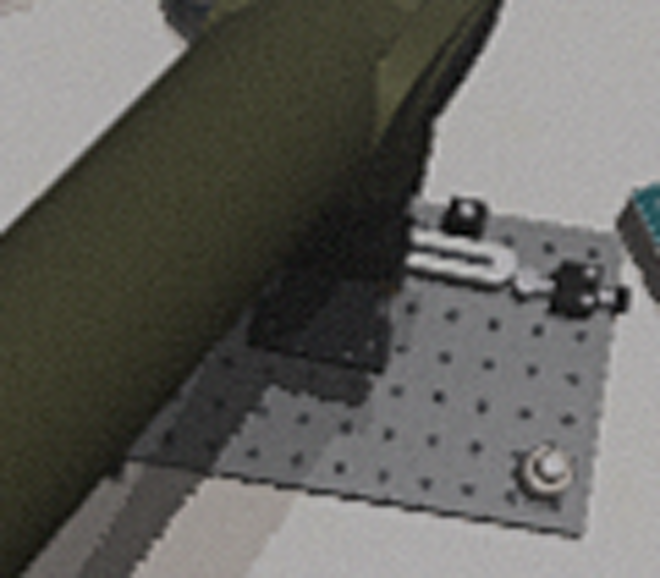

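View pics/s8c.png

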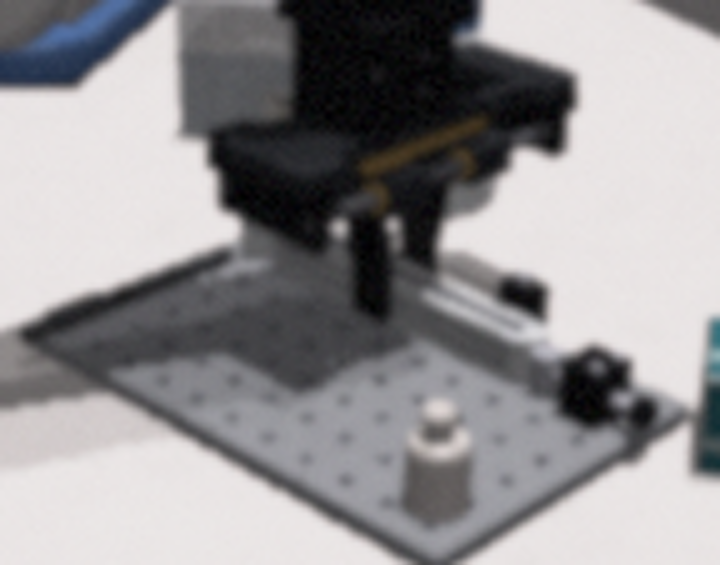

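jog_arm:
  targets:
    - [-0.8,0,0,0.02,0.003,0.13,1.8]
    - [0,0,0,0,0,0,1.8]

```text
time: 15.62
position: [0.5954, -0.2667, 0.0348]
tool_rot: [0.175, 1.565, -0.181]
ft_force: [-3.5, -7.3, 0.4]
grip_width: 0.249
```

```bash
python3 -c "from h import *
st();cen()"
```

```text
t 15.62 p [ 0.5954 -0.2667  0.0348] psi -13.01 tilt [-0.0019 -0.0039] f_tool [-0.32 -7.9  -1.82] tq [-0.493  0.563 -1.749] w 21.7 q [-0.06  0.55  0.57  1.67 -0.33  1.02  0.39]
centre [ 0.6175 -0.1707]
```

jog_arm:
  targets:
    - [-0.5,0,0,0,0.002,0.08,1.8]
    - [0,0,0,0,0,0,1.8]

```text
time: 15.88
position: [0.5962, -0.2669, 0.0348]
tool_rot: [0.168, 1.565, -0.175]
ft_force: [-3.6, -7.5, 0.1]
grip_width: 0.248
```

```bash
python3 -c "from h import *
st();cen()"
```

```text
t 15.88 p [ 0.5962 -0.2669  0.0348] psi -12.5 tilt [-0.0017 -0.0041] f_tool [-0.11 -8.11 -1.85] tq [-0.546  0.538 -1.793] w 21.6 q [-0.06  0.55  0.57  1.67 -0.33  1.02  0.4 ]
centre [ 0.6175 -0.1707]
```

jog_arm:
  targets:
    - [-0.5,0,0,0,0.002,0.08,1.8]
    - [0,0,0,0,0,0,1.8]

```text
time: 16.12
position: [0.597, -0.2671, 0.0348]
tool_rot: [0.161, 1.566, -0.168]
ft_force: [-4.2, -7.3, 0.2]
grip_width: 0.248
```

```bash
python3 -c "from h import *
st();cen()"
```

```text
t 16.12 p [ 0.597  -0.2671  0.0348] psi -12.0 tilt [-0.0016 -0.0041] f_tool [-0.12 -8.01 -2.6 ] tq [-0.481  0.521 -1.729] w 21.6 q [-0.06  0.55  0.56  1.67 -0.33  1.02  0.41]
centre [ 0.6175 -0.1707]
```

jog_arm:
  targets:
    - [-0.5,0,0,0,0.002,0.08,1.8]
    - [0,0,0,0,0,0,1.8]

```text
time: 16.38
position: [0.5971, -0.2671, 0.0348]
tool_rot: [0.156, 1.568, -0.162]
ft_force: [-6.3, -7.1, 1.5]
grip_width: 0.25
```

```bash
python3 -c "from h import *
st();cen()
im,d=get_image('scene');crop(im,208,135,352,248,5,'pics/s9c.png');im,d=get_image('top');crop(im,262,152,322,207,11,'pics/t9c.png')"
```

```text
t 16.38 p [ 0.5971 -0.2671  0.0348] psi -11.59 tilt [-0.003  -0.0031] f_tool [-1.42 -8.19 -4.72] tq [-0.11   0.993 -1.64 ] w 21.8 q [-0.05  0.55  0.56  1.66 -0.33  1.03  0.41]
centre [ 0.6169 -0.1706]
```

View pics/t9c.png

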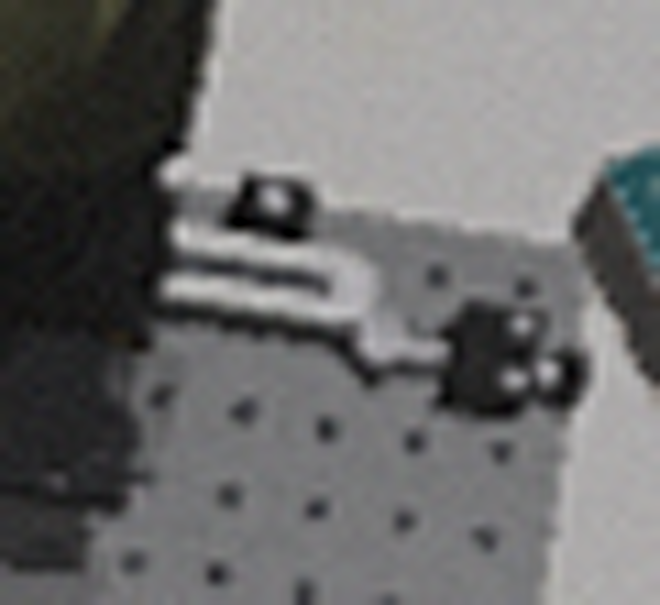

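jog_arm:
  targets:
    - [0,0,0,0,-0.07,0,1.8]
    - [0,0,0,0,-0.07,0,1.8]
    - [0,0,0,0,0,-0.05,1.8]
    - [0,0,0,0,0,0,1.8]

```text
time: 16.98
position: [0.597, -0.2671, 0.0348]
tool_rot: [0.157, 1.567, -0.16]
ft_force: [-5.2, -4.9, 1.4]
grip_width: 0.246
```

```bash
python3 -c "from h import *
st();cen()"
```

```text
t 16.98 p [ 0.597  -0.2671  0.0348] psi -11.55 tilt [-0.002  -0.0018] f_tool [-1.39 -5.88 -4.15] tq [-0.079  0.832 -1.285] w 21.4 q [-0.05  0.55  0.56  1.66 -0.33  1.02  0.42]
centre [ 0.6168 -0.1706]
```

jog_arm:
  targets:
    - [0,0,0,0,-0.08,-0.03,1.8]
    - [0,0,0,0,-0.07,-0.03,1.8]
    - [0,0,0,0,0,0,1.8]
    - [0,0,0,0,0,0,1.8]
  squeeze: 20

```text
time: 17.48
position: [0.597, -0.2671, 0.0349]
tool_rot: [0.157, 1.566, -0.158]
ft_force: [-4.0, -3.8, 0.1]
grip_width: 0.253
```

```bash
python3 -c "from h import *
st();cen()"
```

```text
t 17.48 p [ 0.597  -0.2671  0.0349] psi -11.49 tilt [-0.001  -0.0005] f_tool [-0.08 -4.57 -3.15] tq [-0.036  0.646 -1.169] w 22.0 q [-0.05  0.55  0.56  1.66 -0.33  1.02  0.42]
centre [ 0.6167 -0.1706]
```

Forces are now low and the rail sits on the stop. Next I release and open gently.

jog_arm:
  targets:
    - [0,0,0,0,-0.08,-0.03,1.8]
    - [0,0,0,0,0,0,2.3]
    - [0,0,0,0,0,0,2.8]
    - [0,0,0,0,0,0,3.4]
    - [0,0,0,0,0,0,3.4]
    - [0,0,0,0,0,0,3.4]
  squeeze: 8

```text
time: 18.23
position: [0.5975, -0.2671, 0.0354]
tool_rot: [0.157, 1.565, -0.157]
ft_force: [0.1, -0.4, 0.4]
grip_width: 0.386
```

```bash
python3 -c "from h import *
st();cen()"
```

```text
t 18.23 p [ 0.5975 -0.2671  0.0354] psi -11.46 tilt [0.0005 0.0002] f_tool [-0.43 -0.38  0.19] tq [-0.037  0.054 -0.094] w 33.5 q [-0.05  0.55  0.56  1.66 -0.33  1.02  0.42]
centre [ 0.6171 -0.1706]
```

jog_arm:
  targets:
    - [0,0,0,-1,0,0,3.4]
    - [0,0,0,-2,0,0,3.4]
    - [0,0,0,-4,0,0,3.4]
    - [0,0,0,-5,0,0,3.4]
    - [0,0,0,-5,0,0,3.4]
    - [0,0,0,-5,3,-4,3.4]
    - [0,0,0,0,4,-4,3.4]
    - [0,0,0,0,5,-3,3.4]
    - [0,0,0,0,5,-2,3.4]
    - [0,0,0,0,0,0,3.4]

```text
time: 19.48
position: [0.5073, -0.0744, 0.2511]
tool_rot: [0.154, 1.563, -0.148]
ft_force: [0.2, -0.5, 0.2]
grip_width: 0.391
```

```bash
python3 -c "from h import *
st()
im,d=get_image('scene');crop(im,208,135,352,248,5,'pics/s10c.png');im,d=get_image('top');np.savez('top10.npz',im=im);crop(im,212,152,322,237,7,'pics/t10c.png');cv2.imwrite('pics/t10.png',im[:,:,::-1])"
```

```text
t 19.48 p [ 0.5073 -0.0744  0.2511] psi -11.02 tilt [0.0024 0.0032] f_tool [-0.2  -0.41  0.32] tq [-0.031  0.051 -0.18 ] w 34.0 q [-0.43  0.01  0.53  1.79 -0.01  1.34 -0.09]
```

View pics/t10c.png

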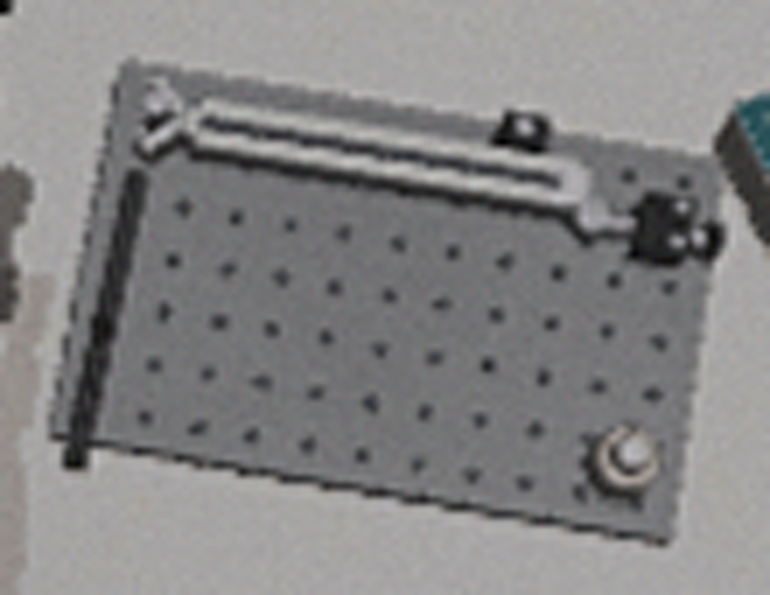

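View pics/s10c.png

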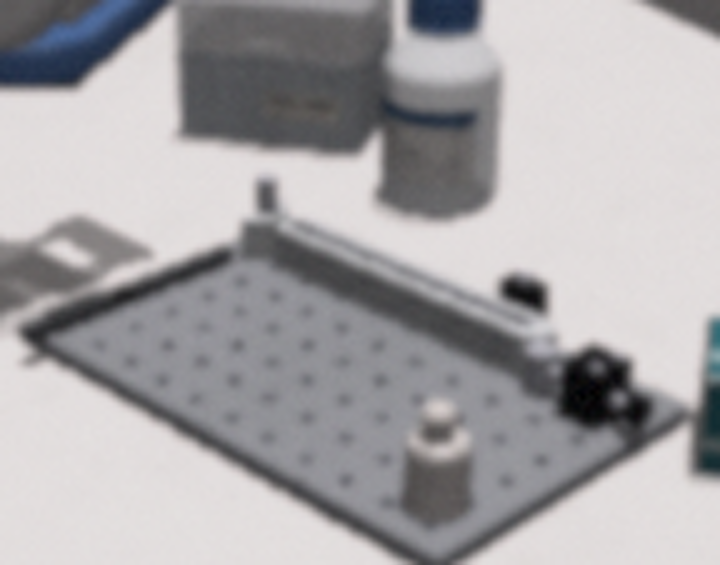

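```bash
python3 - <<'E'
from h import *
from h import R
def pen(f):
    g=np.load(f)["im"].mean(2);m=np.zeros(g.shape,np.uint8)
    m[176:220,219:236]=(g<75)[176:220,219:236]
    n,l,s,_=cv2.connectedComponentsWithStats(m,connectivity=8);k=1+s[1:,4].argmax()
    px=np.argwhere(l==k);P=np.array([ray("top",u,v,.017)[:2] for v,u in px])
    mu=P.mean(0);w,V=np.linalg.eigh(np.cov(P.T));a=V[:,1]*np.sign(V[0,1]);t=(P-mu)@a
    print(f,len(px),"mean",mu.round(4),"ang",np.degrees(np.arctan2(a[1],a[0])).round(2),"ends",(mu+a*t.max()).round(4),(mu+a*t.min()).round(4))
pen("top0.npz");pen("top10.npz")
# weight, stop etc. compare diff
a=np.load("top0.npz")["im"].mean(2);b=np.load("top10.npz")["im"].mean(2);d=(abs(a-b)>25)
n,l,s,c=cv2.connectedComponentsWithStats(d.astype(np.uint8))
print([ (x[:5].tolist()) for x in s[1:] if x[4]>8])
E
```

```text
top0.npz 155 mean [ 0.5253 -0.1454] ang -15.39 ends [ 0.593 -0.164] [ 0.46   -0.1274]
top10.npz 152 mean [ 0.5248 -0.1436] ang -13.36 ends [ 0.5958 -0.1605] [ 0.4599 -0.1282]
[[109, 115, 108, 164, 7909], [232, 163, 67, 24, 473], [230, 177, 5, 18, 27], [228, 180, 2, 7, 9], [236, 181, 49, 48, 416], [310, 183, 8, 7, 31], [119, 254, 74, 118, 2374], [97, 286, 32, 47, 168], [149, 289, 6, 10, 16], [99, 293, 12, 27, 71], [124, 305, 5, 4, 9], [0, 306, 84, 74, 4044], [127, 310, 3, 7, 11], [115, 330, 12, 18, 55], [166, 338, 23, 12, 171], [87, 372, 13, 3, 15], [100, 372, 42, 12, 379], [149, 377, 18, 7, 40]]
```

View pics/t10.png

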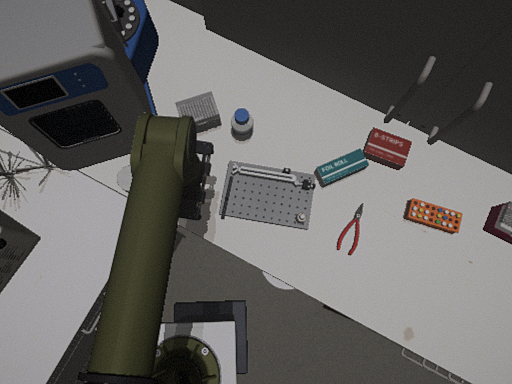

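```bash
python3 - <<'E'
from h import *
g=np.load("top10.npz")["im"].mean(2)
m=np.zeros(g.shape,np.uint8);m[164:188,236:300]=(g>128)[164:188,236:300]
roi=np.zeros_like(m);cv2.fillPoly(roi,[np.array([[238,164],[282,168],[298,174],[298,184],[290,182],[238,176]])],1);m&=roi
for r in m[163:188,234:302]: print("".join(".#"[x] for x in r))
U=[];L=[]
for u in range(246,282):
    v=np.flatnonzero(m[:,u]); 
    if len(v): U.append(ray("top",u,v.min()-.5,.036)[:2]);L.append(ray("top",u,v.max()+.5,.036)[:2])
for E in(U,L):
    vx,vy,x0,y0=cv2.fitLine(np.array(E,np.float32),cv2.DIST_HUBER,0,.01,.01).ravel();print(np.degrees(np.arctan2(-abs(vy),-abs(vx))),x0,y0)
    ux=np.array([-.198,-.980]);uy=np.array([.980,-.198]);d=np.array([x0,y0])-[.617,-.1706];print("rel post x,y mm",(d@ux*1e3).round(1),(d@uy*1e3).round(1))
E
```

```text
....................................................................
....................................................................
....................................................................
.......####....................#....................................
.....############..................#.######.........................
....###..##############.....................######..................
....##........################.................#....#...............
....###.............###############.................##..............
......#######..............##############...........................
......#############.............###############.....................
............#############.............#############.................
..................#############..............###############........
........................#############.............###########.......
..............................#############.............#######.....
....................................#############.........#####.....
..........................................#############...#####.....
................................................##############......
......................................................##########....
.............................................................####...
.............................................................####...
.............................................................####...
...............................................................#....
....................................................................
....................................................................
....................................................................
-91.61853 0.6146554 -0.27538544
rel post x,y mm 103.2 18.4
-101.50646 0.5870303 -0.26497993
rel post x,y mm 98.4 -10.7
```

```bash
python3 -c "from bench import *
print(close_job())"
```

```text
the job is handed in; nothing more can be done
None
```

The rail is home: its notch sits on the post, its side lies against the black stop, and the roller has sprung out behind its end. I handed the job in at about 19.5 s on the clock, with the gripper well clear of everything.

**What I did:** I gripped the rail near its middle and slid it about 40 mm along the plate. I felt for the seat, which came at about 98.4 mm from post to grip point. The push was 7–8 N at the wrist through the whole swing. At the stop I eased it, let go and backed away.

**Last checks:**
- **Rail angle:** in the top view the rail's near side lies at −101.5°, against about −101.4° for the plate's line.
- **Rail position:** that near side is 10.7 mm from the line through the post, where 11 mm is expected. The line fitted to the far side was spoiled by glare, so I did not use it.
- **Release:** the wrist force fell to about 0.5 N once the fingers opened.
- **Loads:** the wrist force stayed under about 10 N. I put the stop at about 5 N, and the post at no more than about 13 N while passing the roller. Both figures are worked out from the wrist readings, not measured directly.

**Checks that disagreed:** The marker pen was brushed, probably by the rail's V shoe. Comparing the first and last pictures, its middle moved about 2 mm, its near end 3–5 mm, and it turned about 2°. I left it there, because nudging it back would have been no more exact than the cameras' 2 mm. The picture comparison showed no movement of the weight, pliers or carton. I did not check the timer separately.

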